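# Tap the citrus reamer home in the juicer socket

### The arm

A 6-joint arm with a two-finger parallel gripper is mounted at the origin on a cart in front of the work surface, level with it; the furniture and walls round the work are solid. World frame = base frame: x ahead of the robot, y to its left, z up, the work surface at z = 0. Lengths are in m, angles in rad, forces in N, time in s.
With the tool pointing down it reaches from about 0.3 to 0.875 m from the base axis. Payload 6.4 kg.
Tool frame: the origin (TCP) lies between the finger pads; the fingertips stand 22 mm ahead of it and the grasp point (between the pads) lies 3 mm ahead of it; x points along the fingers, z is the direction in which the jaws open and shut, and the axes are right-handed (so a half turn about x gives the same grasp; the last joint's range is limited). The gripper opens to 85 mm and grips with 20 to 120 N. Pads are 22 mm wide; open, the fingers measure 114 mm over their backs; the gripper's body (76 mm by 85 mm) begins 54 mm behind the grasp point. The pads swing forward as they close: fully open they stand 13 mm farther back than shut.
Start: joints at [1.105, 0.181, 1.607, -0, 1.354, -0.206], TCP at [0.148, 0.556, 0.253] pointing down, gripper open.
Joint ranges: [-2.99, 2.99], [-0.89, 2.07], [0.3, 2.58], [-1.14, 4.28], [0, 2.63], [-3.12, 3.12]. Speed limits (rad/s): [2.57, 2.57, 3.01, 3.14, 3.14, 3.14].

### API

Orientations are given as a unit quaternion [x, y, z, w].
In Python, from bench import robot, get_image, camera_info gives the robot as it stands. Calls block until the motion is done:
- robot.goto(position, orientation): joint-space move of the TCP to a pose.
- robot.move_l(position, orientation=None, feed=0.15): straight line of the TCP; orientation=None keeps the orientation; feed is the mean speed in m/s.
- robot.move_j(angles): joint-space move.
- robot.release() and robot.close_gripper(strength=None): open the fingers fully, or close them until they stop; strength is the grip in N (None keeps the last).
- robot.hold(seconds).
- robot.ik(position, orientation): joint angles nearest the present ones, or None.
- robot.observe(): the state.
- get_image(name): name is "scene" or "top"; returns the picture (480x640x3 uint8, red, green, blue); there is no depth.
- camera_info(name): a dict with "K" (3x3 intrinsics, pixels), "world_to_cam" (4x4, takes a point from world to camera coordinates). Camera axes: x right, y up, looking along -z (the intrinsics and any distortion apply to the point x, -y, -z); pixel columns grow to the right and rows downward; lengths in m; the calibration is good to about 2 mm. A picture is of the moment at which its call begins. camera_info takes no time and is no camera call.
A pose or a line that the arm cannot do raises robot.IKError and nothing moves.
- robot.close_job(): hands the job in, once; it reports no verdict.
The state is a dict: "t": time; "q": joint angles; "qvel": joint speeds; "joint_torque": joint torques, N m; "tool_pos": TCP position; "orientation": TCP orientation; "wrist_force": force on the tool from outside, world axes, zero at the start; "ft_torque": the same for the moment, N m; "opening": finger opening in m.
Only numpy, scipy, OpenCV 4.12 (cv2) and the standard library are available. Lean on these libraries where they do the work, as an engineer would, in place of code of your own. Each camera call takes 0.05 s, during which the arm holds its last target.

### The job

Lift the orange citrus reamer out of its drying stand, set its tapered steel shank in the socket of the juicer base and let go of it while it is only part way in. Then tap or press it down from above, gently, until it bottoms and the green pin pops up out of the juicer's deck and stays up by itself, with the reamer upright and held by friction alone. Leave the mug, the orange and the salt shaker alone.

Things in the scene. Friction and masses are not known exactly. Their poses are not given: they have to be found in the camera images.
- reamer: loose citrus reamer, 120 g, 102 mm tall. Origin: centre of the shank's lower tip, z up. Steel shank z 0 to 52 mm: tip 9 mm in diameter, 12.3 mm at z 2 mm, widening to 19 mm at z 40 mm. Orange straight skirt, 44 mm in diameter, z 52 to 74 mm: grasp it here. Above it a ribbed cone, 38 mm wide, with a flat top 18 mm wide at z 102 mm
- reamer_grip (a point): centre of the reamer's skirt, 63 mm above the shank's tip: where to grasp
- reamer_top (a point): middle of the reamer's flat top, 102 mm above the shank's tip: where to tap
- stand: fixed grey drying stand: tube 62 mm tall, 40 mm outside, 28 mm bore, on a foot 68 mm wide. Origin: centre of its underside. The reamer hangs in it with the skirt on the rim (shank tip 10 mm above the surface)
- juicer: fixed white juicer base, a drum 112 mm in diameter, 48 mm tall; in its middle a steel collar 42 mm wide, up to z 58 mm, round the taper socket. Origin: centre of its underside, z up; the green pin's hole lies 38 mm to -x. The shank drops in freely till its tip is 38 mm above the underside; then the jaws grip and friction grows from about 4 N to 6 to 15 N. A push of over 25 N damages it
- socket_mouth (a point): centre of the socket's mouth, on its axis, 57 mm above the juicer's underside. Four sprung steel jaws with flared lips (26 mm wide here, 14 mm at the throat 7 mm lower). Below them a sprung plunger (1 to 2 N, travel 4 mm, only there does the pin rise) over a hard stop, whose height differs each time and cannot be seen: home, the shank's tip is 8 to 28 mm above the underside
- pin (a joint): rise of the green tell-tale pin, 9 mm in diameter, out of its hole in the drum's deck: 0 m (hidden, its top up to 20 mm below the deck) while the shank is not down, 0.028 m when the reamer is fully home (its top then 8 to 28 mm above the deck); it moves 7 times as far as the hidden plunger
- mug: loose green and white mug, 78 mm wide (116 with handle), 101 mm tall, origin under its centre: leave alone
- orange: loose orange fruit, 64 mm: leave alone
- salt: loose salt shaker, 44 mm wide, 90 mm tall: leave alone
Not all that is in view belongs to the job. Leave any turquoise look-alike of the reamer alone.

How it is judged:
By the outcome, as a careful person would: the job done as asked, in the order asked, and still so for the second after the job is handed in, with the robot touching nothing.
It also fails if it takes over 48 s, if anything falls off the work surface, if the arm or the gripper's body presses on something with over 40 N, if the wrist force passes 120 N, or if a joint passes its speed limit or range.

## Working session

There is one attempt and no reset: what is moved stays moved. The work goes in short steps, each a Python script; the robot and the scene stay as the last script left them, time stands still between calls to the robot, and variables do not carry over. Pictures are saved under pics/ and viewed, and the job is handed in when it is done.

```bash
ls; mkdir -p pics
python3 - <<'E'
from bench import robot,get_image,camera_info
import cv2,json
for n in("scene","top"):
    im=get_image(n); cv2.imwrite(f"pics/{n}0.png",im[:,:,::-1])
    c=camera_info(n); print(n,{k:(v.tolist() if hasattr(v,'tolist') else v) for k,v in c.items()})
print(robot.observe())
E
```

```text
pics
scene {'K': [[466.08561599044094, 0.0, 319.53016766740507], [0.0, 466.08561599044094, 236.29364365369275], [0.0, 0.0, 1.0]], 'world_to_cam': [[-0.8135614496089107, -0.5811400409788832, -0.019849949151323494, 0.47117994134508295], [0.40839653955955696, -0.5953646821261391, 0.6919199099264457, -0.2606506157855234], [-0.4139203234754576, 0.5548127143891923, 0.7217013355717651, -0.7362061569150858], [0.0, 0.0, 0.0, 1.0]]}
top {'K': [[572.5216843767525, 0.0, 312.93260480465943], [0.0, 572.5216843767525, 245.25888914912468], [0.0, 0.0, 1.0]], 'world_to_cam': [[-0.004704996833943619, -0.999985299532494, -0.002695129626006744, 0.0612513870273294], [0.9952724375507536, -0.004944244608942201, 0.09699654373753916, -0.5627717247245515], [-0.09700844322312353, -0.002226019801202405, 0.995281069235857, -1.0029671780391745], [0.0, 0.0, 0.0, 1.0]]}
{'t': 0.1, 'q': array([ 1.10468264e+00,  1.81471963e-01,  1.60787974e+00, -2.33149129e-05,
        1.35379683e+00, -2.06327368e-01]), 'qvel': array([-0.00023836, -0.00135879, -0.00028075,  0.00058854,  0.00030953,
        0.00127254]), 'joint_torque': array([ 6.04331453e-04, -4.45879626e+01, -3.52241600e+01, -3.91075591e-04,
        4.20192664e-03,  2.27016805e-06]), 'tool_pos': array([0.14750122, 0.55529438, 0.25248494]), 'orientation': array([-0.43127116,  0.56104274,  0.43077894,  0.56005869]), 'wrist_force': array([ 0.35715786,  0.3059074 , -0.12641213]), 'ft_torque': array([ 0.00697571, -0.06587282,  0.04185596]), 'opening': 0.08554814435684381}
```

View pics/scene0.png

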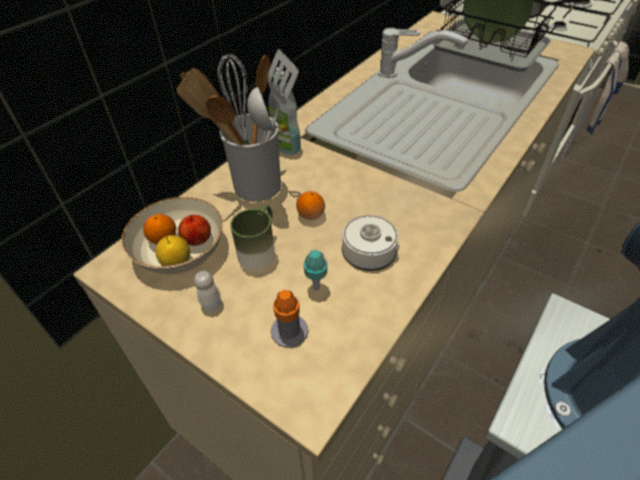

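View pics/top0.png

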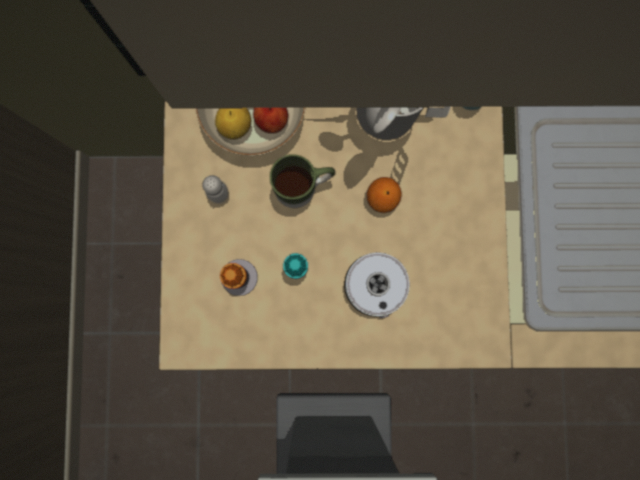

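Candidates for the orange reamer:
- Orange reamer in the grey stand: scene (287,312), top (235,276).
- Turquoise look-alike: scene (316,266), top (295,265).
- Orange fruit: scene (310,205), top (384,195).
- Fruit in the bowl: scene (160,229).

By the description it is the first. I'll check it in a close crop and measure it and the juicer.

```bash
cat > h.py <<'E'
import numpy as np,cv2
from bench import robot,get_image,camera_info
def ray(n,u,v):
    c=camera_info(n);K=np.array(c["K"]);T=np.array(c["world_to_cam"])
    d=np.array([(u-K[0,2])/K[0,0],-(v-K[1,2])/K[1,1],-1.]);R=T[:3,:3]
    return -R.T@T[:3,3],R.T@d
def onz(n,u,v,z):
    o,d=ray(n,u,v);return o+d*(z-o[2])/d[2]
def proj(n,p):
    c=camera_info(n);K=np.array(c["K"]);T=np.array(c["world_to_cam"])
    q=T[:3,:3]@np.array(p)+T[:3,3];return K[0,0]*q[0]/-q[2]+K[0,2],K[1,1]*-q[1]/-q[2]+K[1,2]
def tri(u1,u2):
    (a,d),(b,e)=ray("scene",*u1),ray("top",*u2)
    s=np.linalg.lstsq(np.c_[d,-e],b-a,rcond=None)[0]
    p,q=a+d*s[0],b+e*s[1];return (p+q)/2,np.linalg.norm(p-q)
def crop(im,x0,y0,w,h,s): return cv2.resize(im[y0:y0+h,x0:x0+w,::-1],None,fx=s,fy=s,interpolation=cv2.INTER_CUBIC)
E
python3 - <<'E'
from h import *
a=cv2.imread("pics/scene0.png")[:,:,::-1];b=cv2.imread("pics/top0.png")[:,:,::-1]
L=crop(a,250,270,80,85,5);R=crop(b,205,240,80,80,5)
L=cv2.resize(L,(376,400))
J=crop(a,330,205,80,75,4);K=crop(b,335,245,80,80,4)
cv2.imwrite("pics/c1.png",np.hstack([L,R]))
cv2.imwrite("pics/c2.png",np.hstack([cv2.resize(J,(341,320)),K]))
for n,im in(("scene",a),("top",b)):
    h=cv2.cvtColor(np.ascontiguousarray(im),cv2.COLOR_RGB2HSV)
    m=cv2.inRange(h,(4,150,70),(16,255,255))
    k,l,s,c=cv2.connectedComponentsWithStats(m)
    for i in range(1,k):
        if s[i,4]>40: print(n,s[i],c[i])
E
```

```text
scene [252 125   5  18  60] [254.13333333 133.83333333]
scene [297 191  27  28 590] [309.81016949 204.34745763]
scene [143 214  32  30 651] [157.98310292 226.95238095]
scene [179 215  31  30 577] [193.59098787 227.91854419]
scene [273 290  26  33 638] [285.84012539 306.36833856]
top [254 107  34  25 584] [271.13184932 117.61643836]
top [367 178  34  35 931] [383.566058   194.49409237]
top [220 264  27  24 505] [232.94257426 275.66336634]
```

View pics/c1.png

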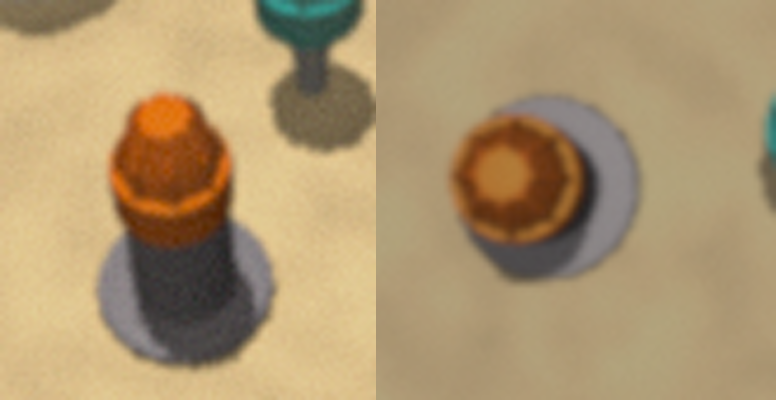

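View pics/c2.png

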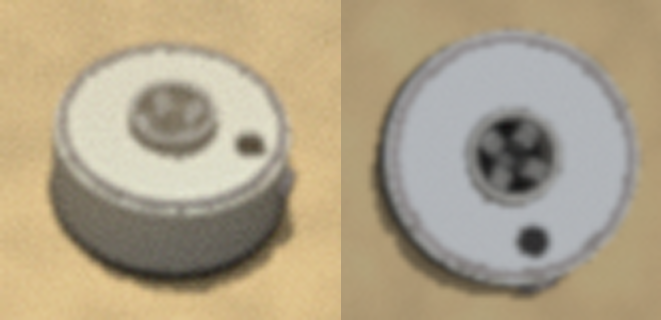

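The left crop shows the orange reamer hanging in its grey stand, with its flat top at scene (285,294.5) and top (230,274.4). The juicer collar is at top (377.6,284) and its dark pin hole at top (383,304.6). Next I'll turn these into positions and cross-check them.

Run:
```python
from h import *
np.set_printoptions(precision=4,suppress=True)
print("reamer top tri",tri((284.9,294.5),(230.0,274.4)))
print("top@.112",onz("top",230,274.4,.112), onz("scene",284.9,294.5,.112))
print("skirt@.084",onz("top",232.8,275.1,.084)); print("foot",onz("top",238.8,277.1,.005))
b=cv2.imread("pics/top0.png");a=cv2.imread("pics/scene0.png")
for n,im,roi,th in(("top",b,(335,245,415,325),150),("scene",a,(335,205,405,262),150)):
    h=cv2.cvtColor(im,cv2.COLOR_BGR2HSV);m=cv2.inRange(h,(0,0,th),(180,45 if n=="top" else 70,255))
    k=np.zeros_like(m);x0,y0,x1,y1=roi;k[y0:y1,x0:x1]=m[y0:y1,x0:x1]
    cs=cv2.findContours(k,cv2.RETR_EXTERNAL,cv2.CHAIN_APPROX_NONE)[0];c=cv2.convexHull(max(cs,key=cv2.contourArea))
    e=cv2.fitEllipse(c);print(n,e,"deck centre@.048",onz(n,*e[0],.048))
print("collar tri",tri((371.3,232.8),(377.6,283.9)))
print("collar@.058",onz("top",377.6,283.9,.058)); print("pin@.046",onz("top",383,304.6,.048))
# pin + collar scene
print("collar scene",onz("scene",330+173/4.2625-.4,205+112/4.267-.4,.058),"pin",onz("scene",330+250/4.2625-.4,205+145/4.267-.4,.048))
for n,u in(("mug",(293,178)),("salt",(213,186)),("teal",(295,265)),):print(n,onz("top",*u,.09))
print("corners",onz("top",162,368,0),onz("top",511,368,0))
```

```text
reamer top tri (array([0.5071, 0.1952, 0.1082]), np.float64(0.0010188298452023245))
top@.112 [0.5074 0.1949 0.112 ] [0.5047 0.1969 0.112 ]
skirt@.084 [0.5075 0.1943 0.084 ]
foot [0.5074 0.1945 0.005 ]
top ((378.0321960449219, 282.4680480957031), (60.24766159057617, 63.02089309692383), 118.60173797607422) deck centre@.048 [ 0.495  -0.0553  0.048 ]
scene ((369.9457092285156, 234.86019897460938), (40.01433563232422, 56.09153366088867), 94.21599578857422) deck centre@.048 [ 0.4902 -0.0506  0.048 ]
collar tri (array([ 0.4913, -0.0549,  0.0497]), np.float64(0.0026542113616773435))
collar@.058 [ 0.4922 -0.0534  0.058 ]
pin@.046 [ 0.4564 -0.0633  0.048 ]
collar scene [ 0.491  -0.0518  0.058 ] pin [ 0.455  -0.0623  0.048 ]
mug [0.6727 0.0919 0.09  ]
salt [0.6595 0.2286 0.09  ]
teal [0.5237 0.0888 0.09  ]
corners [0.3437 0.333  0.    ] [ 0.3409 -0.2986  0.    ]
```

```bash
cat >> h.py <<'E'
from scipy.spatial.transform import Rotation as Ro
def down(a):  # jaw axis at angle a in world xy
    z=np.array([np.cos(a),np.sin(a),0]);x=np.array([0,0,-1.]);return Ro.from_matrix(np.c_[x,np.cross(z,x),z]).as_quat()
RM=np.array([.507,.195]);SO=np.array([.4915,-.053])
def st(m=""):
    o=robot.observe();print(m,round(o["t"],2),np.round(o["tool_pos"],4),"F",np.round(o["wrist_force"],2),"M",np.round(o["ft_torque"],2),"op",round(o["opening"],4));return o
E
python3 - <<'E'
from h import *
for n in("scene","top"):
    T=np.array(camera_info(n)["world_to_cam"]);print(n,-T[:3,:3].T@T[:3,3])
print(robot.observe()["q"])
for a in(np.pi/2,-np.pi/2,0,np.pi):
    print(a,robot.ik([*RM,.2],down(a)),robot.ik([*SO,.2],down(a)))
E
```

```text
scene [0.18505196 0.5270959  0.72102322]
top [0.46310309 0.05623538 1.05298624]
[ 1.10468264e+00  1.81471963e-01  1.60787974e+00 -2.33149129e-05
  1.35379683e+00 -2.06327368e-01]
1.5707963267948966 [ 1.48576877e-01  1.64765539e-01  1.73855657e+00 -4.44089210e-16
  1.23827054e+00 -1.42221945e+00] [-3.48025971e-01  5.61397331e-02  1.85865858e+00 -4.44089210e-16
  1.22679434e+00 -1.91882230e+00]
-1.5707963267948966 [ 1.48576877e-01  1.64765539e-01  1.73855657e+00 -4.44089210e-16
  1.23827054e+00  1.71937320e+00] [-3.48025971e-01  5.61397331e-02  1.85865858e+00 -4.44089210e-16
  1.22679434e+00  1.22277036e+00]
0 [ 1.48576877e-01  1.64765539e-01  1.73855657e+00 -4.44089210e-16
  1.23827054e+00  1.48576877e-01] [-3.48025971e-01  5.61397331e-02  1.85865858e+00 -4.44089210e-16
  1.22679434e+00 -3.48025971e-01]
3.141592653589793 [ 1.48576877e-01  1.64765539e-01  1.73855657e+00 -4.44089210e-16
  1.23827054e+00 -2.99301578e+00] [-3.48025971e-01  5.61397331e-02  1.85865858e+00 -4.44089210e-16
  1.22679434e+00  2.79356668e+00]
```

Run:
```python
from h import *
Q=down(np.pi/2)
robot.goto([*RM,.20],Q);st("above")
robot.move_l([*RM,.076],feed=.12);st("at")
cv2.imwrite("pics/g1.png",crop(get_image("scene"),180,200,200,150,4))
o=robot.close_gripper(40);st("closed")
cv2.imwrite("pics/g2.png",crop(get_image("scene"),180,200,200,150,4))
```

```text
above 1.96 [0.5068 0.1957 0.2001] F [-0.11  0.1  -0.35] M [ 0.01 -0.   -0.  ] op 0.0856
at 3.14 [0.5077 0.1952 0.0768] F [ 0.04 -0.61 -0.42] M [-0.05 -0.    0.02] op 0.0854
closed 3.67 [0.5072 0.1951 0.0766] F [-2.25  0.05  5.66] M [-0.05  0.28  0.03] op 0.0424
```

View pics/g2.png

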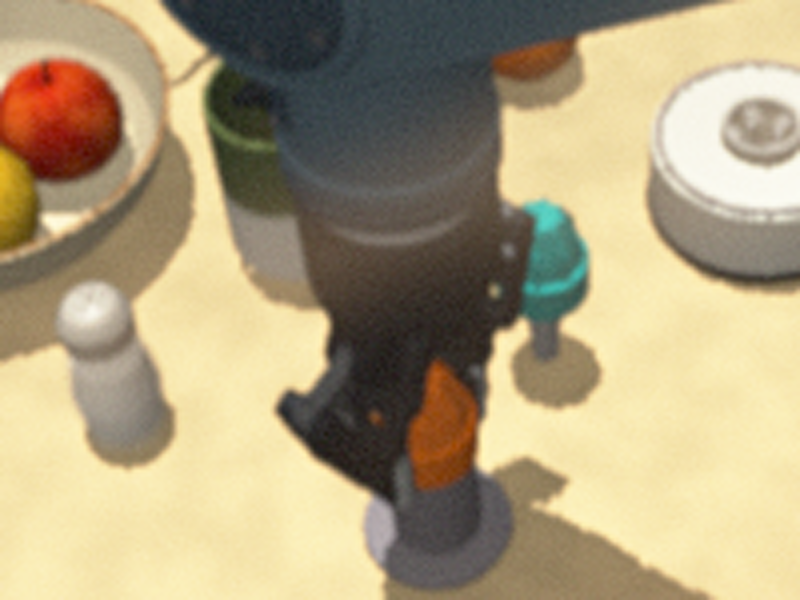

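The pads hold the skirt with the opening at 42 mm, and the reamer is still upright in the stand at crop (440,430). I'll lift it well clear of the turquoise one and carry it over.

Run:
```python
from h import *
robot.move_l([*RM,.15],feed=.1);st("up1")
robot.move_l([*RM,.25],feed=.15);st("up")
robot.move_l([*SO,.25],feed=.2);robot.hold(.2);st("over")
robot.move_l([*SO,.15],feed=.12);robot.hold(.3);st("low")
s=get_image("scene");t=get_image("top")
cv2.imwrite("pics/p1.png",crop(s,300,130,160,150,4));cv2.imwrite("pics/p2.png",crop(t,315,220,130,130,4))
```

```text
up1 4.61 [0.5064 0.1949 0.1493] F [-0.16 -0.1  -2.46] M [ 0.   -0.02  0.03] op 0.0424
up 5.42 [0.5063 0.1949 0.2487] F [ 0.62  0.16 -1.22] M [-0.04 -0.03  0.03] op 0.0426
over 7.02 [ 0.4916 -0.0523  0.25  ] F [ 0.19 -0.31 -1.11] M [ 0.01 -0.05  0.01] op 0.0427
low 8.3 [ 0.4918 -0.0531  0.1505] F [-0.34 -0.33 -2.02] M [ 0.02  0.01 -0.01] op 0.0427
```

View pics/p1.png

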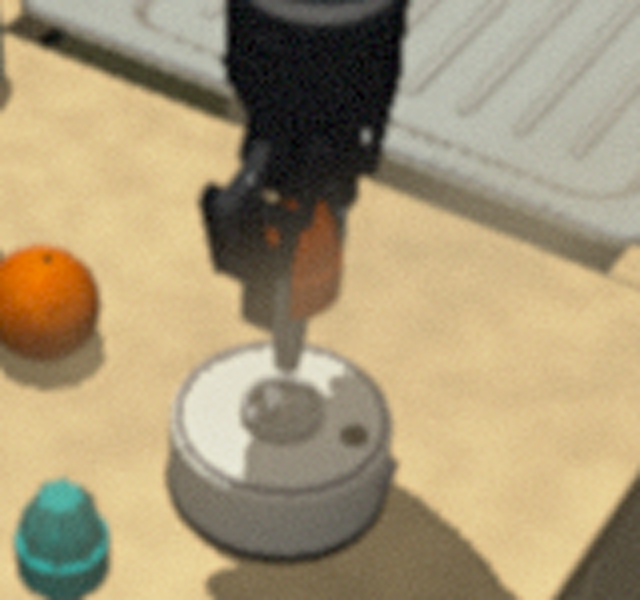

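View pics/p2.png

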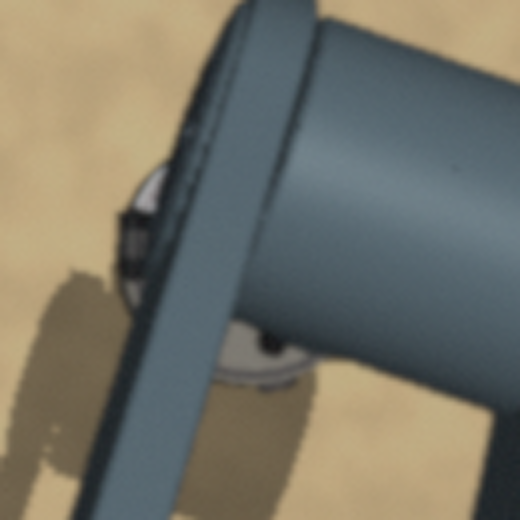

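Scene: the reamer is held upright with its shank tip at crop (288,368), right above the collar, and the pin hole at crop (353,435) is still empty. I'll check the tip against the projection of the target axis, then lower with force monitoring.

Run:
```python
from h import *
print(proj("scene",[.4918,-.0531,.084]),"seen",300+288/4,130+368/4)
f0=np.mean([robot.observe()["wrist_force"] for _ in range(1)],0)
z=.15
off=.0766-.010   # TCP minus tip
while z-off>.036:
    z-=.004 if z-off>.062 else .002
    robot.move_l([*SO,z],feed=.05);o=robot.observe();F=o["wrist_force"]
    print("tip %.4f"%(o["tool_pos"][2]-off),np.round(F-f0,2),np.round(o["ft_torque"],2))
    if F[2]-f0[2]>4.5 or np.linalg.norm(F[:2])>6: break
s=get_image("scene");cv2.imwrite("pics/p3.png",crop(s,300,130,160,150,4));st()
```

```text
(np.float64(370.96090349233253), np.float64(220.93856123412576)) seen 372.0 222.0
tip 0.0789 [-1.05 -0.8   0.85] [0.01 0.05 0.02]
tip 0.0750 [ 0.   -2.18  2.25] [ 0.07 -0.03  0.  ]
tip 0.0710 [-0.58 -0.48  0.8 ] [ 0.01  0.   -0.04]
tip 0.0671 [-0.01 -0.91  0.1 ] [-0.01  0.03 -0.05]
tip 0.0631 [-0.48 -0.33  0.45] [ 0.04 -0.02  0.03]
tip 0.0591 [-1.09 -0.65  0.06] [0.03 0.03 0.04]
tip 0.0573 [ 0.08 -1.93  0.56] [-0.07  0.02 -0.02]
tip 0.0553 [-0.54 -1.35 -0.27] [ 0.02  0.04 -0.02]
tip 0.0532 [-0.38 -0.77 -0.01] [ 0.    0.02 -0.03]
tip 0.0512 [ 0.22 -1.48  0.08] [-0.05  0.03 -0.01]
tip 0.0493 [-0.83 -1.25  0.11] [0.03 0.04 0.02]
tip 0.0474 [-0.16 -0.76  0.08] [-0.11 -0.22  0.03]
tip 0.0454 [ 0.42 -1.84  0.36] [-0.23 -0.27  0.02]
tip 0.0434 [ 1.29 -3.75 -0.17] [-0.32 -0.3  -0.  ]
tip 0.0414 [ 1.05 -3.55  1.32] [-0.57 -0.41  0.03]
tip 0.0394 [ 1.18 -4.22  1.93] [-0.68 -0.39 -0.02]
tip 0.0374 [ 0.84 -4.67  2.15] [-0.84 -0.39 -0.03]
tip 0.0353 [ 1.26 -5.48  2.97] [-0.94 -0.36  0.01]
 12.95 [ 0.4915 -0.0531  0.1019] F [ 2.4  -4.85  0.26] M [-0.98 -0.39 -0.  ] op 0.0425
```

View pics/p3.png

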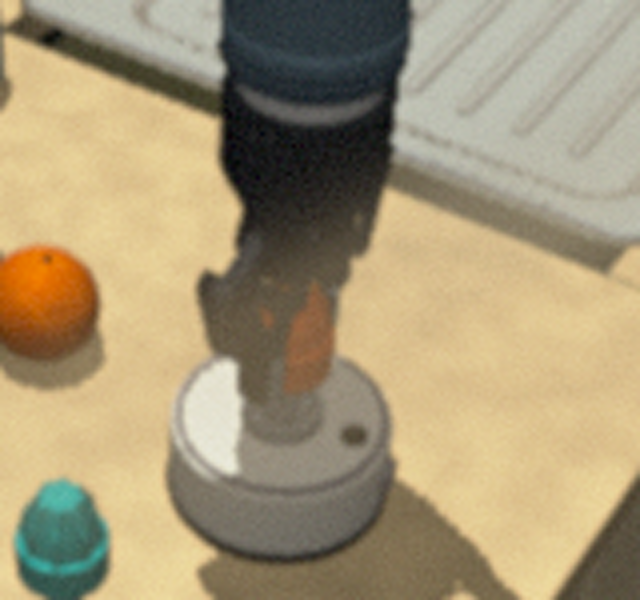

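The tip is in the socket, but the lips push it towards -y with about 5 N, so my axis is off by a millimetre or two. I'll shift the hand to relax the side load before letting go.

Run:
```python
from h import *
p=np.array([*SO,.1016])
def F():
    return np.mean([(robot.hold(.03),robot.observe())[1]["wrist_force"] for _ in range(4)],0)
for i in range(8):
    f=F();print(np.round(p,4),np.round(f,2),np.round(robot.observe()["ft_torque"],2))
    if np.linalg.norm(f[:2])<1.0: break
    p[:2]+=np.clip(f[:2]*2e-4,-6e-4,6e-4)
    robot.move_l(p,feed=.02)
```

```text
[ 0.4915 -0.053   0.1016] [ 1.88 -4.48 -0.21] [-1.   -0.4   0.02]
[ 0.4919 -0.0536  0.1016] [ 1.5  -3.08  1.45] [-0.52 -0.34  0.  ]
[ 0.4922 -0.0542  0.1016] [0.91 0.83 2.6 ] [ 0.13 -0.18  0.01]
[ 0.4924 -0.054   0.1016] [0.78 0.93 1.75] [ 0.25 -0.13 -0.03]
[ 0.4925 -0.0538  0.1016] [0.12 0.27 1.36] [ 0.06 -0.03  0.  ]
```

Run:
```python
from h import *
robot.release();robot.hold(.2);st("rel")
s=get_image("scene");cv2.imwrite("pics/r1.png",crop(s,300,130,160,150,4))
robot.move_l([.4925,-.0538,.23],feed=.12);st("up")
s=get_image("scene");t=get_image("top");cv2.imwrite("pics/r2.png",crop(s,300,130,160,150,4));cv2.imwrite("pics/r3.png",crop(t,315,220,130,130,4))
```

```text
rel 15.32 [ 0.4925 -0.0539  0.1016] F [-0.51 -0.35 -0.11] M [ 0.07 -0.01  0.06] op 0.0853
up 16.58 [ 0.492  -0.0536  0.2291] F [-0.06  0.9  -0.82] M [-0.01  0.03 -0.02] op 0.0851
```

View pics/r2.png

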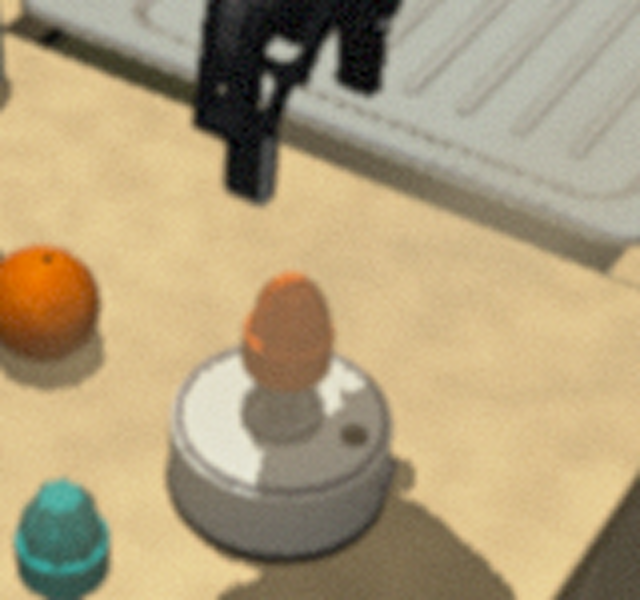

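View pics/r3.png

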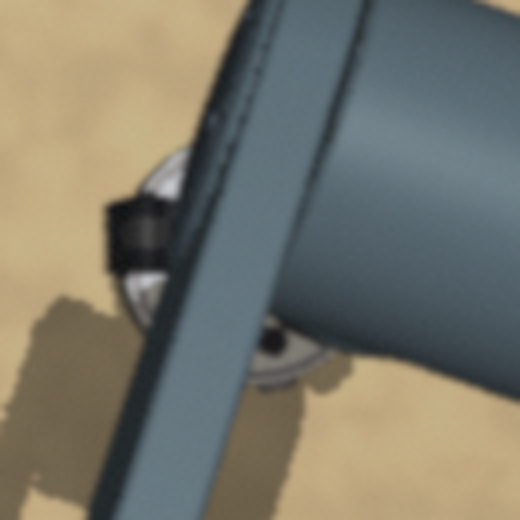

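The reamer stands free and upright, part way in (flat top at crop (290,280)), and the pin hole at crop (353,435) is still dark. Next I'll close the fingers and find its top by contact.

Run:
```python
from h import *
print("pred top px",proj("scene",[.4925,-.0538,.137]),"seen",300+290/4-.4,130+281/4-.4)
A=[.4925,-.0538]
robot.close_gripper(40);robot.hold(.15)
f0=np.mean([(robot.hold(.02),robot.observe())[1]["wrist_force"] for _ in range(5)],0);print("f0",f0,robot.observe()["opening"])
np.save("f0.npy",f0)
robot.move_l([*A,.18],feed=.12)
z=.18
while z>.140:
    z-=.001;robot.move_l([*A,z],feed=.04)
    f=np.mean([(robot.hold(.01),robot.observe())[1]["wrist_force"] for _ in range(2)],0)-f0
    if f[2]>1.2:
        robot.hold(.05);g=robot.observe()["wrist_force"]-f0;print(round(z,4),np.round(f,2),np.round(g,2))
        if f[2]>2 and g[2]>2:break
st()
s=get_image("scene");t=get_image("top");cv2.imwrite("pics/t1.png",crop(s,300,130,160,150,4))
```

```text
pred top px (np.float64(372.5293597979513), np.float64(200.27747440685027)) seen 372.1 199.85
f0 [ 0.02223803 -0.01666732 -0.01757348] -0.00022582594854916906
0.158 [-0.19 -0.25  2.97] [ 0.72 -0.01  3.06]
 24.17 [ 0.4928 -0.0539  0.1584] F [ 0.74 -0.03  3.05] M [ 0.02  0.02 -0.02] op 0.0001
```

View pics/t1.png

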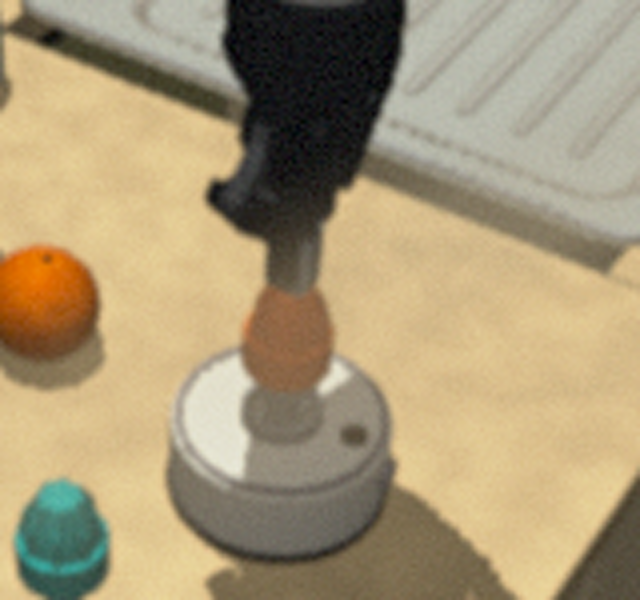

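The closed fingertips sit on the flat top (crop (293,290)) and the pin hole is still dark. Pressing starts now in small steps, watching the force and the pin.

```bash
cat >> h.py <<'E'
def green(n):
    im=get_image(n);u,v=map(int,proj(n,[.455,-.063,.055]));r=im[v-22:v+12,u-14:u+15]
    h=cv2.cvtColor(np.ascontiguousarray(r),cv2.COLOR_RGB2HSV);return int((cv2.inRange(h,(40,90,40),(85,255,255))>0).sum()),im
def press(z,n,fmax,dz=.001):
    f0=np.load("f0.npy");A=[.4925,-.0538]
    for i in range(n):
        z-=dz;robot.move_l([*A,z],feed=.03);o=robot.observe();f=o["wrist_force"]-f0
        g,im=green("scene")
        print("%.2f z %.4f act %.4f"%(o["t"],z,o["tool_pos"][2]),np.round(f,1),"green",g)
        if f[2]>fmax or np.linalg.norm(f[:2])>6: print("stop");break
    return z,im
E
python3 - <<'E'
from h import *
z,im=press(.158,8,15)
cv2.imwrite("pics/t2.png",crop(im,300,130,160,150,4))
E
```

```text
24.52 z 0.1570 act 0.1572 [-0.1  0.6  4.7] green 0
24.82 z 0.1560 act 0.1562 [ 0.1 -0.4  4.5] green 0
25.12 z 0.1550 act 0.1551 [-0.8 -0.7  4.7] green 0
25.42 z 0.1540 act 0.1542 [-0.1 -0.3  5.4] green 0
25.72 z 0.1530 act 0.1532 [ 0.4 -0.1  5.9] green 0
26.02 z 0.1520 act 0.1522 [0.5 0.5 4.8] green 0
26.32 z 0.1510 act 0.1513 [-0.  -0.1  6.4] green 0
26.62 z 0.1500 act 0.1503 [-0.3  0.2  5.8] green 0
```

View pics/t2.png

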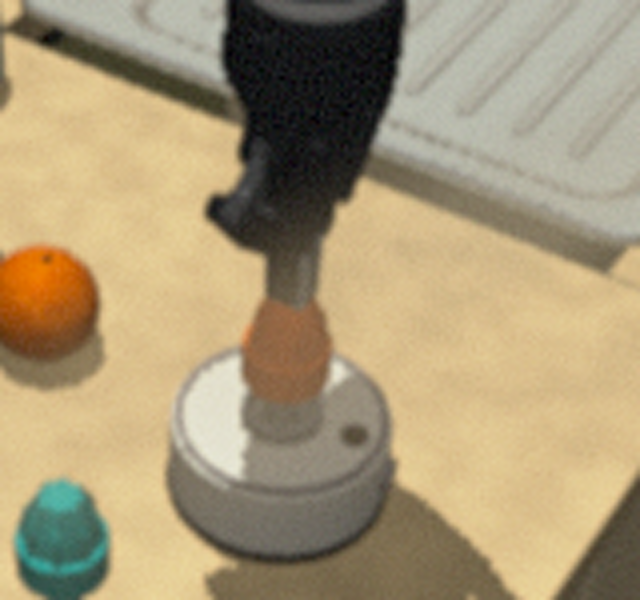

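Run:
```python
from h import *
f0=np.load("f0.npy");A=[.4925,-.0538];z=.150
for i in range(22):
    z-=.0007;robot.move_l([*A,z],feed=.03);o=robot.observe();f=o["wrist_force"]-f0
    g,im=green("scene")
    print("%.2f z %.4f act %.4f"%(o["t"],z,o["tool_pos"][2]),np.round(f,1),"green",g)
    if g>3 or f[2]>14: print("stop");break
cv2.imwrite("pics/t3.png",crop(im,300,130,160,150,4))
```

```text
26.92 z 0.1493 act 0.1497 [-1.1  0.7  6. ] green 0
27.22 z 0.1486 act 0.1491 [0.6 0.4 6.1] green 0
27.52 z 0.1479 act 0.1484 [0.  0.9 7. ] green 0
27.82 z 0.1472 act 0.1477 [ 0.2 -0.9  7.3] green 0
28.12 z 0.1465 act 0.1470 [-0.3  0.4  7.5] green 0
28.42 z 0.1458 act 0.1464 [ 0.2 -0.2  8.4] green 0
28.72 z 0.1451 act 0.1457 [-0.3  0.4  7.9] green 0
29.02 z 0.1444 act 0.1450 [-0.5 -0.5  7.9] green 0
29.32 z 0.1437 act 0.1444 [-0.7 -0.3  7.5] green 0
29.62 z 0.1430 act 0.1437 [0.3 0.3 8.1] green 0
29.92 z 0.1423 act 0.1430 [ 0.2 -0.4  8.1] green 0
30.22 z 0.1416 act 0.1424 [-0.7  0.6  8.5] green 0
30.52 z 0.1409 act 0.1417 [0.4 1.2 8.9] green 0
30.82 z 0.1402 act 0.1410 [-1.1  0.5  8.9] green 0
31.12 z 0.1395 act 0.1403 [-0.1  0.3  8.8] green 0
31.42 z 0.1388 act 0.1398 [-0.4  0.2  8.8] green 0
31.72 z 0.1381 act 0.1392 [ 0.4  0.9 10.8] green 0
32.02 z 0.1374 act 0.1385 [-1.4 -0.7 10.9] green 0
32.32 z 0.1367 act 0.1379 [-0.8  0.4 11.8] green 0
32.62 z 0.1360 act 0.1373 [-0.9 -0.2 11.5] green 0
32.92 z 0.1353 act 0.1366 [-1.2  0.3 12.4] green 4
stop
```

View pics/t3.png

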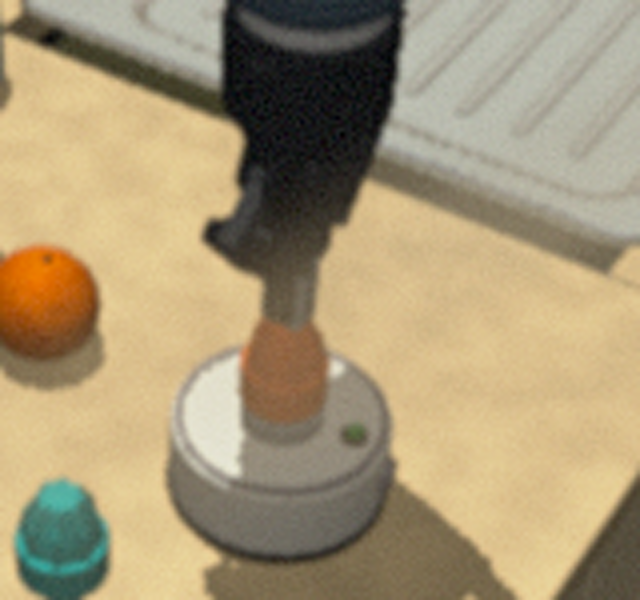

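The green pin has just appeared in its hole at crop (353,434), so only about 1 mm is left. I'll finish in finer steps and stop when the actual position stalls.

Run:
```python
from h import *
f0=np.load("f0.npy");A=[.4925,-.0538];z=.1353
for i in range(12):
    z-=.0004;robot.move_l([*A,z],feed=.02);o=robot.observe();f=o["wrist_force"]-f0
    g,im=green("scene")
    print("%.2f z %.4f act %.4f"%(o["t"],z,o["tool_pos"][2]),np.round(f,1),"green",g)
    if f[2]>17: print("stop");break
cv2.imwrite("pics/t4.png",crop(im,300,130,160,150,4))
```

```text
33.22 z 0.1349 act 0.1363 [-1.2 -0.2 12. ] green 4
33.52 z 0.1345 act 0.1359 [-0.7  0.9 12.7] green 3
33.82 z 0.1341 act 0.1357 [-1.3 -0.1 14. ] green 3
34.12 z 0.1337 act 0.1356 [-1.2  0.7 15.6] green 2
34.42 z 0.1333 act 0.1355 [-1.3  0.7 17.7] green 0
stop
```

View pics/t4.png

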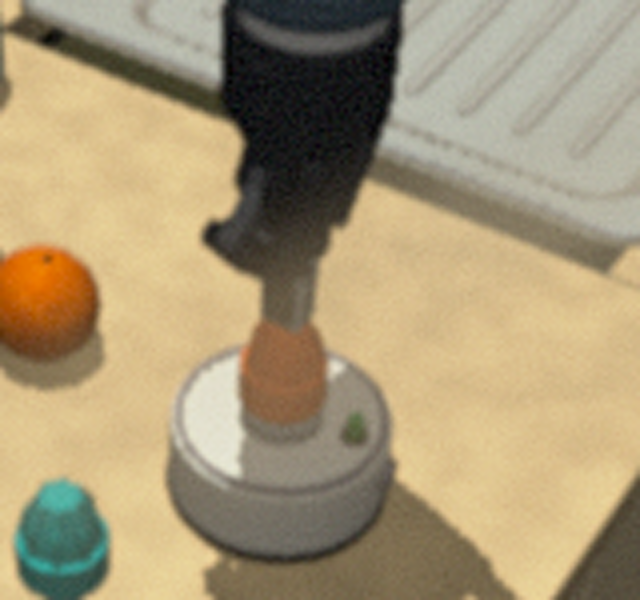

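Run:
```python
from h import *
for z in(.048,.052,.056,.06,.066):
    u,v=proj("scene",[.4555,-.063,z]);print(z,(u-300+.4)*4,(v-130+.4)*4)
im=cv2.imread("pics/t4.png");cv2.imwrite("pics/t4c.png",cv2.resize(im[380:470,300:410],None,fx=5,fy=5))
```

```text
0.048 354.3395723610207 434.6463621617702
0.052 355.03872954931455 429.0756219829186
0.056 355.742277826697 423.4698945124783
0.06 356.45025869114 417.8288491031692
0.066 357.52063315829685 409.3003262610364
```

View pics/t4c.png

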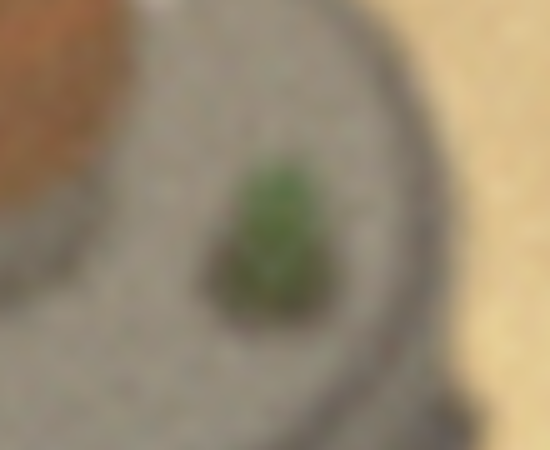

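The pin's top is now about 10 mm above the deck. The position has stalled while the force climbs, which is the hard stop. One last small step should confirm it, then I'll back off straight up and look.

Run:
```python
from h import *
f0=np.load("f0.npy");A=[.4925,-.0538]
robot.move_l([*A,.1330],feed=.02);robot.hold(.1);o=robot.observe();print(o["t"],o["tool_pos"],o["wrist_force"]-f0)
robot.move_l([*A,.16],feed=.06);robot.move_l([*A,.27],feed=.15)
st("up")
robot.goto([.40,.20,.30],down(np.pi/2));robot.hold(.1);st("away")
s=get_image("scene");t=get_image("top");
cv2.imwrite("pics/e0.png",s[:,:,::-1]);cv2.imwrite("pics/e1.png",crop(s,300,130,160,150,4));cv2.imwrite("pics/e2.png",crop(t,315,220,130,130,4))
cv2.imwrite("pics/e3.png",t[:,:,::-1])
```

```text
34.8167 [ 0.49421405 -0.05440903  0.1353769 ] [-2.41934136  0.78411807 18.52198247]
up 36.3 [ 0.4919 -0.0536  0.2688] F [ 0.22 -0.73 -0.47] M [-0.04 -0.02 -0.02] op 0.0001
away 37.46 [0.4006 0.199  0.2996] F [-0.29 -0.19 -0.55] M [ 0.09  0.02 -0.01] op -0.0001
```

View pics/e1.png

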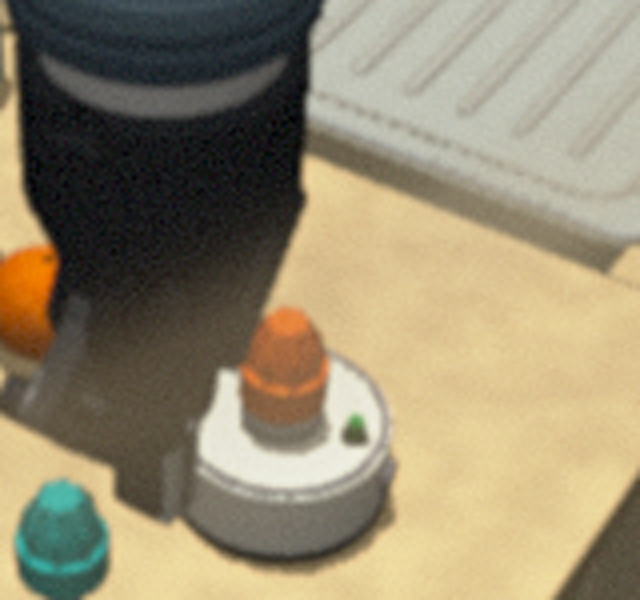

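View pics/e3.png

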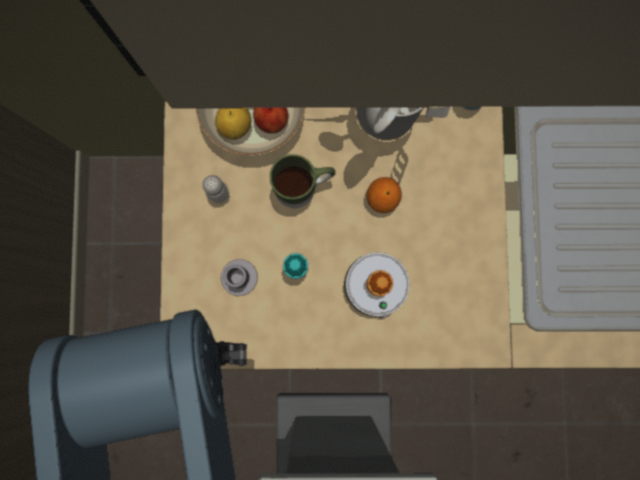

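The arm is clear. The reamer stands in the socket, scene crop (287,365) and top (380,284), with the green pin up at scene crop (355,428) and top (383,305). The mug, orange, salt shaker and turquoise piece are at their old pixels. Last check before handing in: tilt, and whether the pin holds over time.

Run:
```python
from h import *
robot.hold(1.0)
s=get_image("scene");t=get_image("top")
o=cv2.imread("pics/e1.png");n=crop(s,300,130,160,150,4)
cv2.imwrite("pics/f1.png",np.hstack([cv2.resize(o[290:470,220:400],(400,400)),cv2.resize(n[290:470,220:400],(400,400))]))
cv2.imwrite("pics/f2.png",crop(t,340,245,80,80,7))
print("pred top px",proj("scene",[.4925,-.0538,.1134]),proj("top",[.4925,-.0538,.1134]),robot.observe()["t"])
```

```text
pred top px (np.float64(371.75875789415886), np.float64(209.5383323884667)) (np.float64(381.5721114875537), np.float64(282.7049752526387)) 38.6583
```

View pics/f1.png

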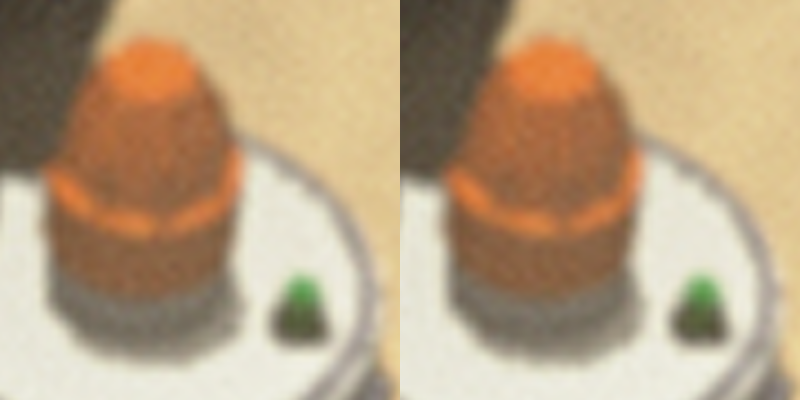

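View pics/f2.png

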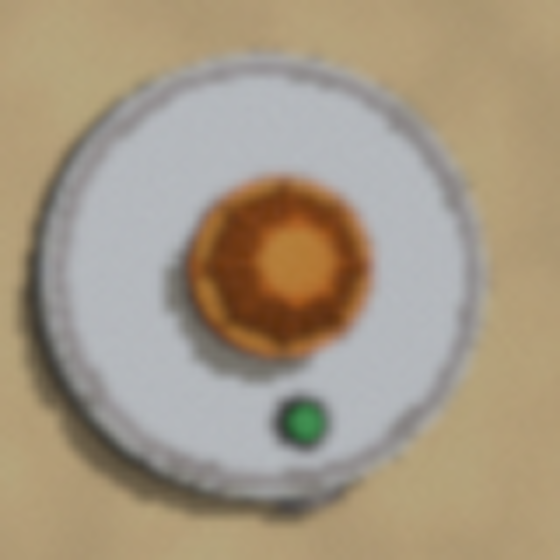

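```bash
python3 -c "
from bench import robot
print(robot.close_job(), robot.observe()['t'])"
```

```text
the job is handed in; nothing more can be done
the job is handed in; nothing more can be done
```

The reamer is seated in the juicer and the green pin is up and staying up. I handed the job in at about 38.7 s of the 48 s allowed.

**What I did:** I lifted the reamer out of its stand by the skirt and set its shank in the socket. The socket pushed it sideways at up to about 5.5 N, so I shifted the hand about 1 mm to relax that before letting go. I released it with the tip about 35 mm above the juicer's underside. Then I pressed the flat top down with the closed fingertips in small steps. The force grew from 5 to 12 N, and the position stalled at the stop. I stopped pressing at 18.5 N.

**Last checks:**
- **Reamer:** its flat top was within about 1 pixel of where an upright reamer should be, in both views.
- **Pin:** it stood about 10 mm above the deck, and was unchanged in pictures taken more than 1 s apart with the arm clear.
- **Other objects:** the mug, orange, salt shaker and turquoise look-alike had not moved.

**What disagreed:** my automatic count of green pixels in the scene view fell back to 0 as the pin rose. The pin was in the gripper's shadow, so I judged it from the enlarged pictures and the force stall. The first position estimates of the juicer's centre differed by 2 to 5 mm between views.

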